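# Choose the softest anti-vibration mount for the lab balance

## Task

The balance needs the softest of these three spring mounts. Going from the robot's left to its right, press each mount's round rubber pad down about 8 mm with shut fingertips and let it spring back, to feel which is the softest; then push that mount's tag fully down and leave the other two tags up. Do not lift, tip or shift the mounts, leave the bottle, jar, beaker and weight alone, and finish clear of everything.

Things in the scene. Friction and masses are not known exactly. Their poses are not given: they have to be found in the camera images.
- mount_a: One of three identical-looking loose spring mounts (about 1.2 kg) in a row about 200 mm apart, in any order from the robot's left (+y) to right (-y). Grey-painted metal base 150 (x) x 80 (y) x 20 mm high. Origin: centre of its underside. Its x axis runs from tag end to pad end (away from the robot, yaw within 0.35 rad), z up. Pad centre 35 mm towards +x of the origin, tag 50 mm towards -x.
- pad_a_top (a point): Centre of the top face of mount_a's pad: a flat round black rubber disc 48 mm in diameter and 14 mm thick on a steel coil spring, its top 62 mm above the bench at rest. Moves down as it is pressed.
- pad_a (a joint): How far mount_a's pad is pressed down, in m: 0 at rest, 0.012 at its stop; it springs back. Pressed down 8 mm, the softest of the three pushes back with about 3 N, the next with about 8 N, the stiffest with about 14 N (about a quarter of this is needed before it starts to move). Which one is the softest cannot be seen.
- tag_a_top (a point): Centre of the top face of mount_a's tag: an upright T-shaped white plastic slip standing in a dark steel slot at the tag end, its cap 14 mm (along the mount's x) x 32 mm (y). Its top is 46 mm above the bench when up and 32 mm when fully down (the slot's rim is at 28 mm).
- tag_a (a joint): How far mount_a's tag is pushed down, in m: 0 up, 0.014 fully down at its stop. It slides with about 2.5 N of friction and stays where it is left.
- mount_b: One of three identical-looking loose spring mounts (about 1.2 kg) in a row about 200 mm apart, in any order from the robot's left (+y) to right (-y). Grey-painted metal base 150 (x) x 80 (y) x 20 mm high. Origin: centre of its underside. Its x axis runs from tag end to pad end (away from the robot, yaw within 0.35 rad), z up. Pad centre 35 mm towards +x of the origin, tag 50 mm towards -x.
- pad_b_top (a point): Centre of the top face of mount_b's pad: a flat round black rubber disc 48 mm in diameter and 14 mm thick on a steel coil spring, its top 62 mm above the bench at rest. Moves down as it is pressed.
- pad_b (a joint): How far mount_b's pad is pressed down, in m: 0 at rest, 0.012 at its stop; it springs back. Pressed down 8 mm, the softest of the three pushes back with about 3 N, the next with about 8 N, the stiffest with about 14 N (about a quarter of this is needed before it starts to move). Which one is the softest cannot be seen.
- tag_b_top (a point): Centre of the top face of mount_b's tag: an upright T-shaped white plastic slip standing in a dark steel slot at the tag end, its cap 14 mm (along the mount's x) x 32 mm (y). Its top is 46 mm above the bench when up and 32 mm when fully down (the slot's rim is at 28 mm).
- tag_b (a joint): How far mount_b's tag is pushed down, in m: 0 up, 0.014 fully down at its stop. It slides with about 2.5 N of friction and stays where it is left.
- mount_c: One of three identical-looking loose spring mounts (about 1.2 kg) in a row about 200 mm apart, in any order from the robot's left (+y) to right (-y). Grey-painted metal base 150 (x) x 80 (y) x 20 mm high. Origin: centre of its underside. Its x axis runs from tag end to pad end (away from the robot, yaw within 0.35 rad), z up. Pad centre 35 mm towards +x of the origin, tag 50 mm towards -x.
- pad_c_top (a point): Centre of the top face of mount_c's pad: a flat round black rubber disc 48 mm in diameter and 14 mm thick on a steel coil spring, its top 62 mm above the bench at rest. Moves down as it is pressed.
- pad_c (a joint): How far mount_c's pad is pressed down, in m: 0 at rest, 0.012 at its stop; it springs back. Pressed down 8 mm, the softest of the three pushes back with about 3 N, the next with about 8 N, the stiffest with about 14 N (about a quarter of this is needed before it starts to move). Which one is the softest cannot be seen.
- tag_c_top (a point): Centre of the top face of mount_c's tag: an upright T-shaped white plastic slip standing in a dark steel slot at the tag end, its cap 14 mm (along the mount's x) x 32 mm (y). Its top is 46 mm above the bench when up and 32 mm when fully down (the slot's rim is at 28 mm).
- tag_c (a joint): How far mount_c's tag is pushed down, in m: 0 up, 0.014 fully down at its stop. It slides with about 2.5 N of friction and stays where it is left.
- bottle: Bystander: a loose white plastic bottle with a blue cap, 56 mm in diameter, 110 mm high. Origin: centre of its underside. To be left alone.
- jar: Bystander: a loose amber glass jar with a black cap, 54 mm in diameter, 70 mm high. Origin: centre of its underside. To be left alone.
- beaker: Bystander: a loose glass beaker, 64 mm in diameter at its rim, 80 mm high. Origin: centre of its underside. To be left alone.
- weight: Bystander: a loose steel calibration weight with a knob on top, 40 mm in diameter, 60 mm high. Origin: centre of its underside. To be left alone.
There are look-alikes about, which are no part of the job. What is shaped like the mount_c but brown is not meant. Leave any green look-alike of the mount_a alone.

How it is judged:
On the way, in this order (a step that is already met when the one before it is completed fails the run):
1. the pad of the robot's leftmost mount is pressed down more than 5 mm (((world y of mount_a above 0.1 m and value of joint pad_a above 0.005 m) or (world y of mount_b above 0.1 m and value of joint pad_b above 0.005 m) or (world y of mount_c above 0.1 m and value of joint pad_c above 0.005 m))), for 0.1 s.
2. the pad of the middle mount is pressed down more than 5 mm (((world y of mount_a between -0.1 and 0.1 m and value of joint pad_a above 0.005 m) or (world y of mount_b between -0.1 and 0.1 m and value of joint pad_b above 0.005 m) or (world y of mount_c between -0.1 and 0.1 m and value of joint pad_c above 0.005 m))), for 0.1 s.
3. the pad of the robot's rightmost mount is pressed down more than 5 mm (((world y of mount_a below -0.1 m and value of joint pad_a above 0.005 m) or (world y of mount_b below -0.1 m and value of joint pad_b above 0.005 m) or (world y of mount_c below -0.1 m and value of joint pad_c above 0.005 m))), for 0.1 s.
4. then the tag of the softest mount is pushed fully down (more than 12 of its 14 mm) (value of joint tag_b above 0.012 m), for 0.1 s.
At the end, for the whole second after the job is handed in: The softest mount's tag is down by more than 12 of its 14 mm, the other two tags are down by less than 3 mm, all pads have sprung back to within 2 mm, every mount is at rest within 25 mm of where it stood and every bystander within 20 mm (value of joint tag_b above 0.012 m and value of joint each of tag_a, tag_c below 0.003 m and value of joint each of pad_a, pad_b, pad_c below 0.002 m and distance of each of mount_a, mount_b, mount_c from where it was at the start of the episode below 0.025 m and linear speed of each of mount_a, mount_b, mount_c below 0.02 m/s and distance of each of bottle, jar, beaker, weight from where it was at the start of the episode below 0.02 m); the robot touches nothing.
It fails at once if the tag of a mount that is not the softest is pushed down more than 3 mm (value of joint any of tag_a, tag_c above 0.003 m).
It fails at once if a mount is lifted (8 mm) or tipped (0.12 rad) (height (world z) of any of mount_a, mount_b, mount_c above 0.008 m or angle between any of mount_a, mount_b, mount_c's own z axis and vertical above 0.12 rad).
It fails at once if a mount is shifted more than 25 mm (distance of any of mount_a, mount_b, mount_c from where it was at the start of the episode above 0.025 m).
It fails at once if a bystander is lifted or moved more than 20 mm (distance of any of bottle, jar, beaker, weight from where it was at the start of the episode above 0.02 m).
It also fails if it takes over 51 s, if anything falls off the work surface, if the arm or the gripper's body presses on something with over 40 N, if the wrist force passes 120 N, or if a joint passes its speed limit or range.

## Robot

A 7-joint arm with a two-finger parallel gripper is mounted at the origin on the work surface. World frame = base frame: x ahead of the robot, y to its left, z up, the work surface at z = 0. Lengths are in m, angles in rad, forces in N, time in s.
With the tool pointing down it reaches from about 0.4 to 0.875 m from the base axis. Payload 4.4 kg.
Tool frame: the origin (TCP) lies midway between the tips of the shut fingers; the grasp point (between the pads) lies 19 mm behind it; z points along the fingers, y is the direction in which the jaws open and shut (so a half turn about z gives the same grasp; the last joint's range is limited). The gripper opens to 85 mm and grips with 20 to 120 N. Pads are 22 mm wide; open, the fingers measure 114 mm over their backs; the gripper's body (76 mm by 85 mm) begins 54 mm behind the grasp point. The pads swing forward as they close: fully open they stand 13 mm farther back than shut.
Start: joints at [-1.28, 0.628, 0.038, 1.517, -0.027, 0.996, -0.02], TCP at [0.227, 0.609, 0.231] pointing down, gripper open.
Joint ranges: [-3.06, 3.06], [-0.37, 2.12], [-1.25, 1.32], [0.18, 2.47], [-1.1, 4.24], [0.23, 1.98], [-2.94, 2.94]. Speed limits (rad/s): [2.57, 2.57, 3.14, 3.14, 3.14, 3.14, 3.14].

## Interface

Orientations are given as a rotation vector (axis times angle).
In Python, from rig import env gives the robot as it stands.
- The arm moves only by the tool drive_tool, never from a script. Its argument "steps" is a list of rows, each an object with "xyz": the shift along the tool's x, y, z in cm, a list of three; "dr": the turn, a rotation vector about the tool's x, y, z in degrees, a list of three; "grip": the finger opening in cm, from 0 to 8.54. In form: [{"xyz": [dx, dy, dz], "dr": [wx, wy, wz], "grip": grip}, ...]. A call has 1 to 20 rows; each row shifts and turns the commanded pose from where the row before left it, along the tool's axes as they then stand; what a row does not reach is not made up. A row lasts 1/10 s, in which the tool goes at most 50 mm and 8.59 degrees, less where a joint would pass 70% of its speed; a pose out of reach is approached as far as the arm can. A call with a gripper value outside its range is refused whole. The fingers move at their own pace and stop on an object; "newtons" is the grip in N (left out, the last holds). Time passes only in rows, so rows that do not move let the fingers close. It gives the time, the measured TCP pose, the force and the opening at its end, in the units of the state.
- env.read_state(): the state, without advancing time (a new reading comes with each control period).
- env.grab_frame(name): name is "side" or "top"; returns (picture, depth): 384x512x3 uint8, red, green, blue; 384x512 float32, m along the optical axis (not along the pixel's ray), 0 where there is no reading.
- env.camera_params(name): a dict with "vertical_fov" (degrees; the focal length in pixels is half the picture's height over the tangent of half this angle, whatever the lens; pixels are square), "cx", "cy" (the principal point, pixels), "extrinsics" (4x4, takes a point from world to camera coordinates). Camera axes: x right, y down, z forward; pixel columns grow to the right and rows downward; lengths in m; the calibration is good to about 2 mm. A picture is of the moment at which its call begins. camera_params takes no time and is no camera call.
- env.job_done(): hands the job in, once; it reports no verdict.
Trained networks look in the newest picture that a camera, given by its name, has taken for a name from the list of things; names that differ only in an ending like _2 or _b are one class to them, and where a whole thing is asked for, a point or a joint stands for the part that bears it (a point fixed in the world has none). Each returns a list of dicts, best first, with "confidence" (0 to 1); they miss things now and then, are a little off and sometimes report something else, mostly with a low value. They report only what shows in the picture. A call takes as long as a camera call. They do not tell look-alikes from the thing itself.
- env.search_frame(target, camera): "point" ([x, y, z] in m, in world coordinates, good to about 4 mm: the middle of the surface that is visible of it).
The state is a dict: "time_s": time; "qpos": joint angles; "qd": joint speeds; "joint_torque": joint torques, N m; "position": TCP position; "eef_rot": TCP orientation; "contact_force": force on the tool from outside, world axes, zero at the start; "moment": the same for the moment, N m; "grip_width": finger opening in m.
Only numpy, scipy, OpenCV 4.12 (cv2) and the standard library are available. Lean on these libraries where they do the work, as an engineer would, in place of code of your own. Each camera call takes 0.05 s, during which the arm holds its last target. There are 200 camera calls.

## Working session

There is one attempt and no reset: what is moved stays moved. The work goes in short steps, Python scripts to look and compute and a tool call to move; the robot and the scene stay as the last step left them, time stands still between calls to the robot, and variables do not carry over. Pictures are saved under pics/ and viewed, about 8 in all and at most 12, crops included, and the job is handed in when it is done.

Besides the shell and the picture viewer there is one more tool, called after ">>>" as name([rows], argument=value, ...), one row to a line, values as JSON. drive_tool: Moves the arm, as the interface text tells. Its arguments: {"type":"object","properties":{"steps":{"type":"array","items":{"type":"object","properties":{"xyz":{"type":"array","items":{"type":"number"}},"dr":{"type":"array","items":{"type":"number"}},"grip":{"type":"number"}}}},"newtons":{"type":"number"}},"required":["steps"]}

```bash
mkdir -p pics; cat > h.py <<'E'
from rig import env
import numpy as np, cv2
def cam(name):
    p=env.camera_params(name); f=192/np.tan(np.radians(p["vertical_fov"])/2)
    return f,p["cx"],p["cy"],np.array(p["extrinsics"])
def grab(name,fn=None):
    im,d=env.grab_frame(name)
    np.savez('last_%s.npz'%name,im=im,d=d)
    if fn: cv2.imwrite('pics/'+fn,cv2.cvtColor(im,cv2.COLOR_RGB2BGR))
    return im,d
def world(name,d):
    f,cx,cy,E=cam(name); v,u=np.mgrid[:d.shape[0],:d.shape[1]]
    P=np.stack([(u-cx)/f*d,(v-cy)/f*d,d],-1)
    R=E[:3,:3];t=E[:3,3]
    W=(P-t)@R; W[d==0]=np.nan
    return W
E
python3 - <<'E'
from h import *
for n in('top','side'): 
    grab(n,n+'0.png'); f,cx,cy,E=cam(n); print(n,f,cx,cy,-E[:3,:3].T@E[:3,3])
s=env.read_state(); print(s)
E
```

```text
top 365.5129594795896 259.2599343344386 188.13630153787335 [ 0.49901685 -0.00694479  0.93042792]
side 498.6640341328526 246.09489281185978 192.91360627666646 [-0.09352527 -0.83688199  1.08874285]
{'time_s': 0.1, 'qpos': array([-1.27976845,  0.62924431,  0.03846109,  1.51827001, -0.02700541,
        0.99628883, -0.01997122]), 'qd': array([ 0.00045732, -0.00051101,  0.00047521, -0.00441106,  0.0004768 ,
        0.00121571, -0.00039713]), 'joint_torque': array([ 3.82848710e-03, -5.64544272e+01,  1.23111952e+00, -1.93969291e+01,
        1.13471595e-02,  5.48092736e-03, -2.32489680e-05]), 'position': array([0.22683179, 0.60854273, 0.23048674]), 'eef_rot': array([-5.57465868e-01, -3.09145207e+00,  2.62133986e-03]), 'contact_force': array([-0.7904571 , -0.51714557,  0.14184271]), 'moment': array([-0.00192738,  0.01051486, -0.01856965]), 'grip_width': 0.08551640533801265}
```

View pics/top0.png

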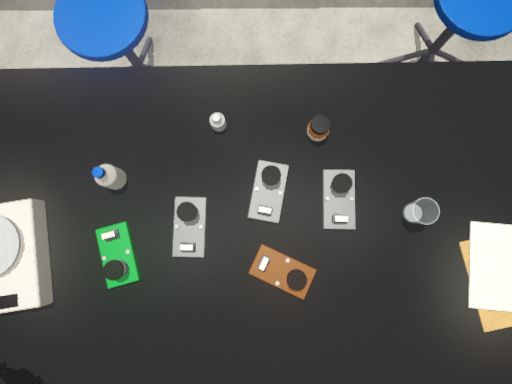

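View pics/side0.png

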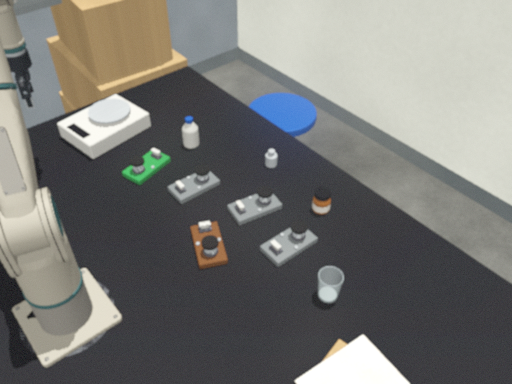

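Candidates: grey mounts in top view at (190,226), (268,191), (340,199) with pad up/tag down. Look-alikes are green (117,255) and brown (283,272), both excluded by colour. In the side view the three greys are at (194,186), (255,207), (289,244). Bystanders are the bottle (110,177), weight (218,122), jar (318,128) and beaker (421,211).

```bash
python3 - <<'E'
from h import *
z=np.load('last_top.npz'); im,d=z['im'],z['d']; W=world('top',d)
cv2.imwrite('pics/crop1.png',cv2.cvtColor(cv2.resize(im[140:300,80:380],None,fx=2.6,fy=2.6,interpolation=cv2.INTER_CUBIC),cv2.COLOR_RGB2BGR))
g=im.astype(int)
for n,(u0,v0),(pu,pv),(tu,tv) in [('L',(190,226),(187,212),(187,247)),('M',(268,191),(272,175),(265,210)),('R',(340,199),(342,183),(341,219))]:
    sub=np.zeros(d.shape,bool); sub[v0-36:v0+37,u0-26:u0+27]=1
    pad=sub&(abs(W[...,2]-.062)<.006)&(g.sum(-1)<200)
    tag=np.zeros(d.shape,bool); tag[tv-9:tv+10,tu-13:tu+14]=1
    tag&=(g.min(-1)>190)&(W[...,2]>.036)
    base=sub&(abs(W[...,2]-.020)<.006)&(g.min(-1)>90)
    P=np.nanmean(W[pad],0) if pad.any() else None
    T=np.nanmean(W[tag],0) if tag.any() else None
    print(n,'pad',pad.sum(),P,np.nanmax(W[pad],0)-np.nanmin(W[pad],0));print('  tag',tag.sum(),T)
    pts=W[base][:,:2].astype(np.float32); r=cv2.minAreaRect(pts); print('  base',r, 'z',np.nanmedian(W[base][:,2]))
    dd=(P-T)[:2]; print('  sep',np.linalg.norm(dd),'yaw',np.degrees(np.arctan2(dd[1],dd[0])))
for t in('pad_a_top','tag_a_top'):
    for c in('top','side'):
        if t=='pad_a_top': grab(c)
        print(t,c,[(np.round(x['point'],3).tolist(),round(x['confidence'],2)) for x in env.search_frame(t,c)])
E
```

```text
L pad 1 [0.54434851 0.16172584 0.06331226] [0. 0. 0.]
  tag 65 [0.47117127 0.18352176 0.0450116 ]
  base ((0.5206514000892639, 0.18228250741958618), (0.08002080023288727, 0.149542897939682), 88.26315307617188) z 0.019221810479987743
  sep 0.07635423994976097 yaw -16.58621788429526Traceback (most recent call last):
  File "<stdin>", line 13, in <module>
    res = np.fmax.reduce(a, axis=axis, out=out, **kwargs)
ValueError: zero-size array to reduction operation fmax which has no identity
```

View pics/crop1.png

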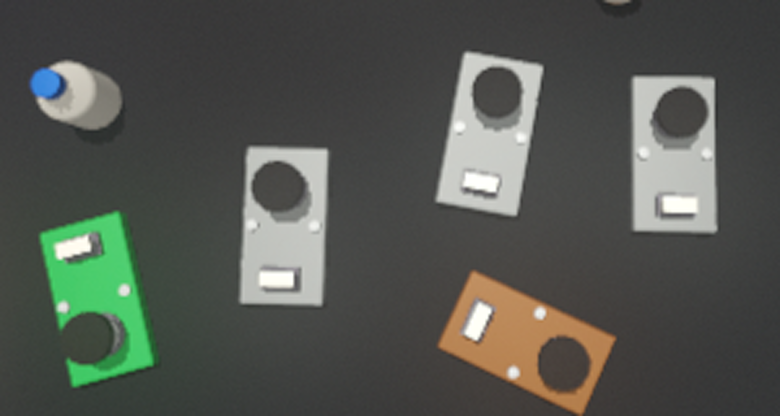

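The crop confirms three grey mounts with pad centres near (279,187), (498,92), (681,111) and white tags at (278,279), (481,182), (678,205). Depth has no readings on the black pads, so I'll use ray-plane intersection at z=0.062 and cross-check with the base rectangles.

```bash
python3 - <<'E'
from h import *
z=np.load('last_top.npz'); im,d=z['im'],z['d']; W=world('top',d)
W62={h:world('top',np.ones(d.shape)) for h in (1,)}[1]
f,cx,cy,E=cam('top'); C=-E[:3,:3].T@E[:3,3]
def ray(u,v,h):
    r=E[:3,:3].T@np.array([(u-cx)/f,(v-cy)/f,1]); return C+r*(h-C[2])/r[2]
g=im.astype(int)
for n,(u0,v0),(pu,pv),(tu,tv) in [('L',(190,226),(187.3,212),(187,247)),('M',(268,191),(271.5,175.4),(265,210)),('R',(340,199),(342,182.7),(341,219))]:
    sub=np.zeros(d.shape,bool); sub[v0-36:v0+37,u0-26:u0+27]=1
    tag=np.zeros(d.shape,bool); tag[tv-9:tv+10,tu-13:tu+14]=1
    tag&=(g.min(-1)>190)&(W[...,2]>.036)
    base=sub&(abs(W[...,2]-.020)<.006)&(g.min(-1)>90)
    pts=W[base][:,:2].astype(np.float32); (c,sz,a)=cv2.minAreaRect(pts)
    b=cv2.boxPoints((c,sz,a)); e=[b[i]-b[i-1] for i in range(4)]; e=max(e,key=lambda q:np.linalg.norm(q)*(1 if q[0]>0 else 0)); e=e/np.linalg.norm(e)
    T=np.nanmean(W[tag],0); P=ray(pu,pv,.062)
    print(n,'base c',np.round(c,4),np.round(sz,4),'yaw',np.degrees(np.arctan2(e[1],e[0])))
    print('  pad pred',np.round(c+.035*e,4),'seen',np.round(P,4),'tag pred',np.round(c-.05*e,4),'seen',np.round(T,4), 'sep',np.linalg.norm(P[:2]-T[:2]))
for t in('pad_a_top','tag_a_top'):
    for c in('top','side'):
        if t=='pad_a_top': grab(c)
        print(t,c,[(np.round(x['point'],3).tolist(),round(x['confidence'],2)) for x in env.search_frame(t,c)])
from scipy.spatial.transform import Rotation as R
s=env.read_state(); print(s['time_s'],s['position'],R.from_rotvec(s['eef_rot']).as_matrix().round(4))
E
```

```text
L base c [0.5207 0.1823] [0.08   0.1495] yaw -1.7368512
  pad pred [0.5556 0.1812] seen [0.5541 0.1781 0.062 ] tag pred [0.4707 0.1838] seen [0.4712 0.1835 0.045 ] sep 0.08309307159407432
M base c [ 0.6077 -0.0156] [0.0795 0.1496] yaw -11.040107
  pad pred [ 0.642  -0.0223] seen [ 0.6401 -0.0236  0.062 ] tag pred [ 0.5586 -0.006 ] seen [ 0.5588 -0.0059  0.0452] sep 0.08323926906679921
R base c [ 0.5857 -0.1923] [0.0805 0.149 ] yaw -1.5814314
  pad pred [ 0.6207 -0.1932] seen [ 0.6205 -0.1918  0.062 ] tag pred [ 0.5357 -0.1909] seen [ 0.5359 -0.1909  0.0456] sep 0.08467107146279182
pad_a_top top [([0.421, 0.349, 0.063], 0.83), ([0.554, 0.181, 0.063], 0.69)]
pad_a_top side [([0.416, 0.352, 0.063], 0.72)]
tag_a_top top [([0.472, 0.185, 0.042], 0.53)]
tag_a_top side [([0.503, 0.372, 0.049], 0.62), ([0.471, 0.182, 0.048], 0.5)]
0.4 [0.22698154 0.60899582 0.2311742 ] [[-9.370e-01  3.493e-01 -1.000e-04]
 [ 3.493e-01  9.370e-01 -2.000e-04]
 [ 0.000e+00 -3.000e-04 -1.000e+00]]
```

>>> drive_tool([
  {"xyz": [-1,-0.6,0],"dr": [0,0,0],"grip": 0},
  {"xyz": [-2.5,-1.6,0],"dr": [0,0,0],"grip": 0},
  {"xyz": [-2.5,-1.6,0],"dr": [0,0,0],"grip": 0},
  {"xyz": [-2.5,-1.6,0],"dr": [0,0,0],"grip": 0},
  {"xyz": [-2.5,-1.6,0],"dr": [0,0,0],"grip": 0},
  {"xyz": [-2.5,-1.6,0],"dr": [0,0,0],"grip": 0},
  {"xyz": [-2.5,-1.6,0],"dr": [0,0,0],"grip": 0},
  {"xyz": [-2.5,-1.6,0],"dr": [0,0,0],"grip": 0},
  {"xyz": [-2.5,-1.6,0],"dr": [0,0,0],"grip": 0},
  {"xyz": [-2.5,-1.6,0],"dr": [0,0,0],"grip": 0},
  {"xyz": [-2.5,-1.6,0],"dr": [0,0,0],"grip": 0},
  {"xyz": [-2.5,-1.6,0],"dr": [0,0,0],"grip": 0},
  {"xyz": [-2.5,-1.6,0],"dr": [0,0,0],"grip": 0},
  {"xyz": [-2.5,-1.6,0],"dr": [0,0,0],"grip": 0},
  {"xyz": [-2.5,-1.6,0],"dr": [0,0,0],"grip": 0},
  {"xyz": [-2.5,-1.6,0],"dr": [0,0,0],"grip": 0},
  {"xyz": [-2.5,-1.6,0],"dr": [0,0,0],"grip": 0},
  {"xyz": [-2.5,-1.6,0],"dr": [0,0,0],"grip": 0},
  {"xyz": [-2.2,-0.95,0],"dr": [0,0,0],"grip": 0},
  {"xyz": [0,0,0],"dr": [0,0,0],"grip": 0},
], newtons=20)

```text
time_s: 2.4
position: [0.5574, 0.1748, 0.2315]
eef_rot: [0.568, 3.087, -0.003]
contact_force: [-0.7, 0.2, -0.5]
grip_width: -0.0001
```

>>> drive_tool([
  {"xyz": [0.4,0.4,2],"dr": [0,0,0],"grip": 0},
  {"xyz": [0,0,3],"dr": [0,0,-6.9],"grip": 0},
  {"xyz": [0,0,3],"dr": [0,0,-6.9],"grip": 0},
  {"xyz": [0,0,3],"dr": [0,0,-6.9],"grip": 0},
  {"xyz": [0,0,2.5],"dr": [0,0,0],"grip": 0},
  {"xyz": [0,0,1.6],"dr": [0,0,0],"grip": 0},
  {"xyz": [0,0,0.6],"dr": [0,0,0],"grip": 0},
  {"xyz": [0,0,0],"dr": [0,0,0],"grip": 0},
  {"xyz": [0,0,0],"dr": [0,0,0],"grip": 0},
])

```text
time_s: 3.3
position: [0.5529, 0.1856, 0.0752]
eef_rot: [-0.007, 3.14, 0.001]
contact_force: [-0.0, 0.6, 0.4]
grip_width: -0.0002
```

>>> drive_tool([
  {"xyz": [-0.2,-0.5,0],"dr": [0,0,0],"grip": 0},
  {"xyz": [0,0,0.5],"dr": [0,0,0],"grip": 0},
  {"xyz": [0,0,0.4],"dr": [0,0,0],"grip": 0},
  {"xyz": [0,0,0],"dr": [0,0,0],"grip": 0},
  {"xyz": [0,0,0],"dr": [0,0,0],"grip": 0},
])

```text
time_s: 3.8
position: [0.5543, 0.1803, 0.0651]
eef_rot: [0.007, -3.141, 0.0]
contact_force: [0.2, 0.0, 0.2]
grip_width: 0.0
```

>>> drive_tool([
  {"xyz": [0,0,0.2],"dr": [0,0,0],"grip": 0},
  {"xyz": [0,0,0.2],"dr": [0,0,0],"grip": 0},
  {"xyz": [0,0,0.2],"dr": [0,0,0],"grip": 0},
  {"xyz": [0,0,0.2],"dr": [0,0,0],"grip": 0},
  {"xyz": [0,0,0],"dr": [0,0,0],"grip": 0},
  {"xyz": [0,0,0],"dr": [0,0,0],"grip": 0},
  {"xyz": [0,0,0],"dr": [0,0,0],"grip": 0},
])

```text
time_s: 4.5
position: [0.5547, 0.1804, 0.0582]
eef_rot: [-0.007, 3.141, 0.0]
contact_force: [-2.0, -0.9, 8.1]
grip_width: 0.0001
```

>>> drive_tool([
  {"xyz": [0,0,0.2],"dr": [0,0,0],"grip": 0},
  {"xyz": [0,0,0.2],"dr": [0,0,0],"grip": 0},
  {"xyz": [0,0,0.1],"dr": [0,0,0],"grip": 0},
  {"xyz": [0,0,0],"dr": [0,0,0],"grip": 0},
  {"xyz": [0,0,0],"dr": [0,0,0],"grip": 0},
  {"xyz": [0,0,0],"dr": [0,0,0],"grip": 0},
])

```text
time_s: 5.1
position: [0.5546, 0.1804, 0.0539]
eef_rot: [-0.007, 3.141, 0.0]
contact_force: [-3.5, -1.0, 13.9]
grip_width: -0.0001
```

>>> drive_tool([
  {"xyz": [0,0,-0.6],"dr": [0,0,0],"grip": 0},
  {"xyz": [0,0,-2],"dr": [0,0,0],"grip": 0},
  {"xyz": [0,0,-3],"dr": [0,0,0],"grip": 0},
  {"xyz": [-1.2,-2.9,0],"dr": [0,0,0],"grip": 0},
  {"xyz": [-1.2,-2.9,0],"dr": [0,0,0],"grip": 0},
  {"xyz": [-1.2,-2.9,0],"dr": [0,0,0],"grip": 0},
  {"xyz": [-1.2,-2.9,0],"dr": [0,0,0],"grip": 0},
  {"xyz": [-1.2,-2.9,0],"dr": [0,0,0],"grip": 0},
  {"xyz": [-1.2,-2.9,0],"dr": [0,0,0],"grip": 0},
  {"xyz": [-1.4,-2.9,0],"dr": [0,0,0],"grip": 0},
  {"xyz": [0,0,0],"dr": [0,0,0],"grip": 0},
  {"xyz": [0,0,2],"dr": [0,0,0],"grip": 0},
  {"xyz": [0,0,1],"dr": [0,0,0],"grip": 0},
  {"xyz": [0,0,0],"dr": [0,0,0],"grip": 0},
  {"xyz": [0,0,0],"dr": [0,0,0],"grip": 0},
])

```text
time_s: 6.6
position: [0.6412, -0.0218, 0.0782]
eef_rot: [0.008, -3.141, -0.0]
contact_force: [0.1, 0.2, 0.1]
grip_width: -0.0004
```

>>> drive_tool([
  {"xyz": [0,-0.1,0.6],"dr": [0,0,0],"grip": 0},
  {"xyz": [0,0,0.6],"dr": [0,0,0],"grip": 0},
  {"xyz": [0,0,0.2],"dr": [0,0,0],"grip": 0},
  {"xyz": [0,0,0.2],"dr": [0,0,0],"grip": 0},
  {"xyz": [0,0,0.2],"dr": [0,0,0],"grip": 0},
  {"xyz": [0,0,0],"dr": [0,0,0],"grip": 0},
  {"xyz": [0,0,0],"dr": [0,0,0],"grip": 0},
  {"xyz": [0,0,0],"dr": [0,0,0],"grip": 0},
])

```text
time_s: 7.4
position: [0.6412, -0.0234, 0.0605]
eef_rot: [0.007, -3.141, -0.0]
contact_force: [0.1, 0.6, 3.0]
grip_width: 0.0002
```

>>> drive_tool([
  {"xyz": [0,0,0.2],"dr": [0,0,0],"grip": 0},
  {"xyz": [0,0,0.2],"dr": [0,0,0],"grip": 0},
  {"xyz": [0,0,0.2],"dr": [0,0,0],"grip": 0},
  {"xyz": [0,0,0],"dr": [0,0,0],"grip": 0},
  {"xyz": [0,0,0],"dr": [0,0,0],"grip": 0},
  {"xyz": [0,0,0],"dr": [0,0,0],"grip": 0},
])

```text
time_s: 8.0
position: [0.6414, -0.0234, 0.0547]
eef_rot: [-0.007, 3.142, 0.0]
contact_force: [-2.6, 0.0, 6.4]
grip_width: 0.0
```

>>> drive_tool([
  {"xyz": [0,0,-0.6],"dr": [0,0,0],"grip": 0},
  {"xyz": [0,0,-2],"dr": [0,0,0],"grip": 0},
  {"xyz": [0,0,-3],"dr": [0,0,0],"grip": 0},
  {"xyz": [0.3,-2.8,0],"dr": [0,0,0],"grip": 0},
  {"xyz": [0.3,-2.8,0],"dr": [0,0,0],"grip": 0},
  {"xyz": [0.3,-2.8,0],"dr": [0,0,0],"grip": 0},
  {"xyz": [0.4,-2.8,0],"dr": [0,0,0],"grip": 0},
  {"xyz": [0.4,-2.8,0],"dr": [0,0,0],"grip": 0},
  {"xyz": [0.4,-2.8,0],"dr": [0,0,0],"grip": 0},
  {"xyz": [0,0,0],"dr": [0,0,0],"grip": 0},
  {"xyz": [0,0,2],"dr": [0,0,0],"grip": 0},
  {"xyz": [0,0,1],"dr": [0,0,0],"grip": 0},
  {"xyz": [0,0,0],"dr": [0,0,0],"grip": 0},
  {"xyz": [0,0,0],"dr": [0,0,0],"grip": 0},
])

```text
time_s: 9.4
position: [0.6213, -0.1907, 0.0801]
eef_rot: [0.009, -3.141, -0.001]
contact_force: [0.2, 0.4, 0.1]
grip_width: 0.0
```

>>> drive_tool([
  {"xyz": [0.1,-0.2,0.6],"dr": [0,0,0],"grip": 0},
  {"xyz": [0,0,0.6],"dr": [0,0,0],"grip": 0},
  {"xyz": [0,0,0.4],"dr": [0,0,0],"grip": 0},
  {"xyz": [0,0,0.2],"dr": [0,0,0],"grip": 0},
  {"xyz": [0,0,0.2],"dr": [0,0,0],"grip": 0},
  {"xyz": [0,0,0],"dr": [0,0,0],"grip": 0},
  {"xyz": [0,0,0],"dr": [0,0,0],"grip": 0},
  {"xyz": [0,0,0],"dr": [0,0,0],"grip": 0},
])

```text
time_s: 10.2
position: [0.6202, -0.1935, 0.0605]
eef_rot: [-0.007, 3.141, -0.0]
contact_force: [-1.2, 0.1, 1.6]
grip_width: -0.0004
```

>>> drive_tool([
  {"xyz": [0,0,0.2],"dr": [0,0,0],"grip": 0},
  {"xyz": [0,0,0.2],"dr": [0,0,0],"grip": 0},
  {"xyz": [0,0,0.2],"dr": [0,0,0],"grip": 0},
  {"xyz": [0,0,0],"dr": [0,0,0],"grip": 0},
  {"xyz": [0,0,0],"dr": [0,0,0],"grip": 0},
  {"xyz": [0,0,0],"dr": [0,0,0],"grip": 0},
])

```text
time_s: 10.8
position: [0.6204, -0.1935, 0.0545]
eef_rot: [-0.007, 3.141, -0.0]
contact_force: [0.3, 0.1, 4.3]
grip_width: 0.0004
```

Readings are noisy (about 1 N), so I'll average several while holding here.

```bash
cat > avg.py <<'E'
from h import *
F=[];Z=[]
for i in range(24):
    env.grab_frame('side'); s=env.read_state(); F.append(s['contact_force']); Z.append(s['position'])
print(s['time_s'],'F',np.mean(F,0).round(2),'sd',np.std(F,0).round(2),'pos',np.mean(Z,0).round(4),np.std(Z,0).round(4))
E
python3 avg.py
```

```text
12.0 F [ 0.84 -0.22  2.77] sd [0.72 0.41 0.45] pos [ 0.6204 -0.1935  0.0544] [0. 0. 0.]
```

Averaged, the right mount pushes back with 2.8 N at 7.6 mm, which matches the softest. The middle gave about 6.4 N and the left 13.9 N. Next, the right mount's tag at (0.536, -0.191).

>>> drive_tool([
  {"xyz": [0,0,-0.8],"dr": [0,0,0],"grip": 0},
  {"xyz": [0,0,-2],"dr": [0,0,0],"grip": 0},
  {"xyz": [0,0,-2],"dr": [0,0,0],"grip": 0},
  {"xyz": [2.8,0.1,0],"dr": [0,0,0],"grip": 0},
  {"xyz": [2.8,0.1,0],"dr": [0,0,0],"grip": 0},
  {"xyz": [2.9,0,0],"dr": [0,0,0],"grip": 0},
  {"xyz": [0,0,0],"dr": [0,0,0],"grip": 0},
  {"xyz": [0,0,2],"dr": [0,0,0],"grip": 0},
  {"xyz": [0,0,2],"dr": [0,0,0],"grip": 0},
  {"xyz": [0,0,0],"dr": [0,0,0],"grip": 0},
  {"xyz": [0,0,0],"dr": [0,0,0],"grip": 0},
  {"xyz": [0,0,0],"dr": [0,0,0],"grip": 0},
])

```text
time_s: 13.2
position: [0.5358, -0.1919, 0.0631]
eef_rot: [-0.007, 3.141, -0.0]
contact_force: [-0.4, 0.2, 0.2]
grip_width: 0.0002
```

>>> drive_tool([
  {"xyz": [0,0,0.8],"dr": [0,0,0],"grip": 0},
  {"xyz": [0,0,0.6],"dr": [0,0,0],"grip": 0},
  {"xyz": [0,0,0.3],"dr": [0,0,0],"grip": 0},
  {"xyz": [0,0,0.3],"dr": [0,0,0],"grip": 0},
  {"xyz": [0,0,0.3],"dr": [0,0,0],"grip": 0},
  {"xyz": [0,0,0.3],"dr": [0,0,0],"grip": 0},
  {"xyz": [0,0,0.2],"dr": [0,0,0],"grip": 0},
  {"xyz": [0,0,0.2],"dr": [0,0,0],"grip": 0},
  {"xyz": [0,0,0],"dr": [0,0,0],"grip": 0},
  {"xyz": [0,0,0],"dr": [0,0,0],"grip": 0},
  {"xyz": [0,0,0],"dr": [0,0,0],"grip": 0},
])

```text
time_s: 14.3
position: [0.5353, -0.1919, 0.0322]
eef_rot: [-0.007, 3.141, -0.0]
contact_force: [-0.9, -0.1, 0.0]
grip_width: 0.0
```

>>> drive_tool([
  {"xyz": [0,0,0.1],"dr": [0,0,0],"grip": 0},
  {"xyz": [0,0,0.1],"dr": [0,0,0],"grip": 0},
  {"xyz": [0,0,0],"dr": [0,0,0],"grip": 0},
  {"xyz": [0,0,0],"dr": [0,0,0],"grip": 0},
])

```text
time_s: 14.7
position: [0.5354, -0.192, 0.032]
eef_rot: [-0.007, 3.141, -0.001]
contact_force: [-4.1, 1.7, 15.5]
grip_width: 0.0003
```

The stop is reached (15.5 N, z = 0.032). I'll lift clear and check.

>>> drive_tool([
  {"xyz": [0,0,-0.4],"dr": [0,0,0],"grip": 0},
  {"xyz": [0,0,-1.5],"dr": [0,0,0],"grip": 0},
  {"xyz": [0,0,-3],"dr": [0,0,0],"grip": 0},
  {"xyz": [0,0,-4],"dr": [0,0,0],"grip": 0},
  {"xyz": [0,0,-4],"dr": [0,0,0],"grip": 0},
  {"xyz": [3,0,-3],"dr": [0,0,0],"grip": 0},
  {"xyz": [4,0,-2],"dr": [0,0,0],"grip": 0},
  {"xyz": [4,0,0],"dr": [0,0,0],"grip": 0},
  {"xyz": [2,0,0],"dr": [0,0,0],"grip": 0},
  {"xyz": [0,0,0],"dr": [0,0,0],"grip": 0},
  {"xyz": [0,0,0],"dr": [0,0,0],"grip": 0},
])

```text
time_s: 15.8
position: [0.406, -0.1928, 0.2101]
eef_rot: [-0.006, 3.139, -0.001]
contact_force: [1.2, 0.3, 0.0]
grip_width: 0.0002
```

```bash
python3 - <<'E'
from h import *
im,d=grab('top','top1.png'); grab('side','side1.png'); W=world('top',d); g=im.astype(int)
for n,(x,y) in dict(L=(.471,.1836),M=(.5587,-.006),R=(.5358,-.191)).items():
    m=(abs(W[...,0]-x)<.014)&(abs(W[...,1]-y)<.022)&(g.min(-1)>185)&(W[...,2]>.025)
    print(n,m.sum(),np.nanmedian(W[m],0).round(4) if m.any() else None)
for n,c in dict(L=(.5207,.1823),M=(.6077,-.0156),R=(.5857,-.1923)).items():
    m=(np.hypot(W[...,0]-c[0],W[...,1]-c[1])<.095)&(abs(W[...,2]-.02)<.006)&(g.min(-1)>90)
    r=cv2.minAreaRect(W[m][:,:2].astype(np.float32)); print(n,np.round(r[0],4),np.round(r[1],4))
cv2.imwrite('pics/fin.png',cv2.cvtColor(np.hstack([im[100:320,80:460],cv2.imread('pics/side1.png')[120:340,120:420,::-1]]),cv2.COLOR_RGB2BGR))
s=env.read_state();print(s['time_s'],s['position'],s['contact_force'])
E
```

```text
L 78 [0.4713 0.1832 0.0448]
M 83 [ 0.5603 -0.0047  0.0454]
R 78 [ 0.5365 -0.1901  0.0315]
L [0.5207 0.1827] [0.0801 0.1495]
M [ 0.6077 -0.0157] [0.0796 0.1495]
R [ 0.5853 -0.1918] [0.0809 0.1483]
15.9 [ 0.40680807 -0.19249485  0.20964588] [-0.25608888  0.06695062  0.66275283]
```

View pics/fin.png

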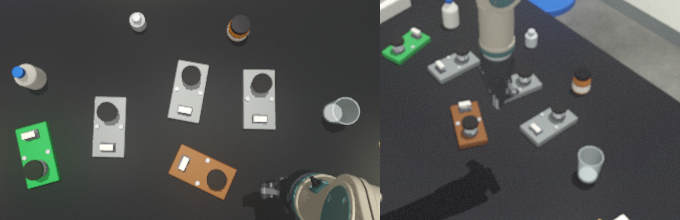

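The picture shows the right mount's tag at (260,119) down and the other two up at (107,147) and (185,111). The mounts and bystanders haven't moved, and the arm is clear at the lower right. Handing in.

```bash
python3 -c "
from rig import env
print(env.job_done())"
```

```text
the job is handed in; nothing more can be done
None
```

I pressed the pads from left to right, found the rightmost mount to be the softest, and pushed its tag down to the stop. I then handed the job in; it reports no verdict.

| Mount | Pad pressed | Push-back |
|---|---|---|
| Left | 8.1 mm | 13.9 N (single reading) |
| Middle | 7.3 mm | 6.4 N (single reading) |
| Right | 7.6 mm | 2.8 N (mean of 24 readings) |

- **Force noise:** the first single reading on the right pad was 4.3 N, so I averaged there. The middle's 6.4 N is also about 1 N below what its spring should give, but the order is clear.
- **Tags:** the last depth picture puts the right tag's top at about 32 mm, fully down. The left and middle tags are still up at about 45 mm.
- **Mounts, bystanders and arm:** the mounts moved less than 1 mm. By eye, the bottle, jar, beaker and weight are where they were, and the arm is clear of everything.
- **Not measured:** the black pads give no depth reading, so I only saw by eye that they had sprung back.

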